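Fit the nested lids to the biscuit tin and lift off the outer cover alone

ROBOT

A 6-joint arm with a two-finger parallel gripper is mounted at the origin on the work surface. World frame = base frame: x ahead of the robot, y to its left, z up, the work surface at z = 0. Lengths are in m, angles in rad, forces in N, time in s.
With the tool pointing down it reaches from about 0.25 to 0.725 m from the base axis. Payload 4 kg.
Tool frame: the origin (TCP) lies midway between the tips of the shut fingers; the grasp point (between the pads) lies 19 mm behind it; z points along the fingers, y is the direction in which the jaws open and shut (so a half turn about z gives the same grasp; the last joint's range is limited). The gripper opens to 85 mm and grips with 20 to 120 N. Pads are 22 mm wide; open, the fingers measure 114 mm over their backs; the gripper's body (76 mm by 85 mm) begins 54 mm behind the grasp point. The pads swing forward as they close: fully open they stand 13 mm farther back than shut.
Start: joints at [1.241, 0.241, 0.005, 1.335, 0, 1.571], TCP at [0.162, 0.473, 0.195] pointing down, gripper open.
Joint ranges: [-2.72, 2.72], [-1.05, 1.87], [-1.09, 1.28], [-1.99, 2.15], [-1.42, 1.44], [-3.14, 3.14]. Speed limits (rad/s): [2.79, 2.79, 3.14, 3.14, 3.14, 3.14].

INTERFACE

Orientations are given as a unit quaternion [x, y, z, w].
In Python, from workcell import bot, eyes, job gives the robot as it stands.
- The arm moves only by the shell command python3 -m crank 'ROWS'. ROWS is a JSON object of lists of equal length, an entry for each row: "dr": the turn, a rotation vector about the tool's x, y, z in rad, a list of three; "travel": the shift along the tool's x, y, z in m, a list of three; "hand": the finger opening in m, from 0 to 0.0854. In form: {"dr": [[wx, wy, wz], ...], "travel": [[x, y, z], ...], "hand": [hand, ...]}. A call has 1 to 10 rows; each row is the pose to reach, as a shift and turn from the pose commanded when the call began, along the tool's axes at that moment; what a row does not reach only later rows make up. A row lasts 1/8 s, in which the tool goes at most 62.5 mm and 10.7 degrees, less where a joint would pass 70% of its speed; a pose out of reach is approached as far as the arm can. A call with a gripper value outside its range is refused whole. The fingers move at their own pace and stop on an object; the grip force is fixed at half the most. Time passes only in rows, so rows that repeat a pose let the fingers close. It gives the time, the measured TCP pose, the force and the opening at its end, in the units of the state.
- bot.get_obs(): the state, without advancing time (a new reading comes with each control period).
- eyes.camera(name): name is "scene" or "top"; returns a dict with "color" (384x512x3 uint8, red, green, blue), "K" (3x3 intrinsics, pixels), "R" (3x3) and "t" (3): a world point X has camera coordinates R X + t. Camera axes: x right, y down, z forward; pixel columns grow to the right and rows downward; lengths in m; the calibration is good to about 2 mm. A picture is of the moment at which its call begins. There is no depth.
- job.job_done(): hands the job in, once; it reports no verdict.
The state is a dict: "clock": time; "joint_pos": joint angles; "joint_vel": joint speeds; "tau": joint torques, N m; "eef_pos": TCP position; "tool_rot": TCP orientation; "ft_force": force on the tool from outside, world axes, zero at the start; "ft_torque": the same for the moment, N m; "grip_width": finger opening in m.
Only numpy, scipy, OpenCV 4.12 (cv2) and the standard library are available. Lean on these libraries where they do the work, as an engineer would, in place of code of your own. Each camera call takes 0.05 s, during which the arm holds its last target.

TASK

Let the warm biscuits cool under the vented lid: pick up the nested pair of lids from the round board by the inner lid's steel post, gently lower the pair together onto the wider of the two open round tins until it is fully seated, and let go of the post. Then take the outer cover by its black collar and lift it straight off, level, leaving the vented inner lid sitting undisturbed on the tin, and finish while still holding the cover up in the air, its lower rim higher than the top of the post. Do not drop the lids or part them anywhere else, do not shove or tip the tin, and leave everything else alone.

Things in the scene. Friction and masses are not known exactly. Their poses are not given: they have to be found in the camera images.
- vent_lid: vented inner lid, round, steel, about 280 g, at first plug down on the board under the cover. Origin: centre of the plug's underside, z up. Upwards: tapered plug, diameter 66 mm (bottom) to 83 mm at 14 mm; disc of diameter 98 mm from 14 to 24 mm; central post, see point. Seated, the disc lies on the tin's rim, origin 61 mm above the tin's; plug has 3.5 mm play all round
- post_top (a point): centre of the top of the inner lid's upright steel post: diameter 19 mm, 80 mm above the lid's origin. The post rises 56 mm from the disc; nested, only its top 28 mm shows, sticking out of the cover's collar. Lifting the post carries both lids
- cover: outer cover, steel, about 140 g, a shallow cap of diameter 110 mm, nested loose over the inner lid. Origin: centre of its lower edge, z up. Skirt 0 to 8 mm (inner diameter 104 mm), top plate 8 to 12 mm, central black collar 12 to 36 mm. Nested, its plate rests on the inner disc, its origin 16 mm above the inner lid's. Lifting it carries it alone
- collar_top (a point): centre of the top of the cover's black collar, 36 mm above the cover's origin. Open tube, outer diameter 34 mm, 24 mm high, bore 25 mm right through the plate; the post passes through with 3 mm play all round. The cover clears the post once it has risen 68 mm from nested
- tin: the wider of the two open round steel tins, with a few biscuits lying in it: outer diameter 96 mm, inner diameter 90 mm, height 75 mm, about 0.7 kg, standing loose on the table. Origin: centre of its underside, z up; the rim lies 75 mm above it
- board: fixed round wooden board, diameter 130 mm, 12 mm thick, on which the nested lids stand at the start. Origin: centre of its underside on the table. Board and tins change places among three spots from run to run
- small_tin: the narrower open round steel tin, empty: diameter 70 mm, height 60 mm; leave alone. Origin: centre of its underside
- cutter: round steel pastry cutter, a ring of 48 mm diameter, 35 mm high; leave alone. Origin: centre of its underside
- timer: white kitchen timer, 45 x 40 mm, 50 mm high; leave alone. Origin: centre of its underside
- pin: wooden rolling pin lying along y, 360 mm long, 48 mm thick; leave alone. Origin: under its middle, on the table
- jar: glass jar with steel cap, diameter 60 mm, height 90 mm; leave alone. Origin: centre of its underside
- scraper: dough scraper lying flat, steel blade with a dark wooden grip, 130 mm wide, 20 mm thick; leave alone. Origin: on the table under its middle
- brush: pastry brush lying flat; leave alone. Origin: on the table under it
- bowl: small steel bowl, diameter 110 mm, height 50 mm; leave alone. Origin: centre of its underside

How it is judged:
By the outcome, as a careful person would: the job done as asked, in the order asked, and still so for the second after the job is handed in, while the arm keeps its last pose, push and grip.
It also fails if it takes over 54 s, if anything falls off the work surface, if the arm or the gripper's body presses on something with over 40 N, if the wrist force passes 120 N, or if a joint passes its speed limit or range.

## Working session

There is one attempt and no reset: what is moved stays moved. The work goes in short steps, Python scripts to look and compute and a shell command to move; the robot and the scene stay as the last step left them, time stands still between calls to the robot, and variables do not carry over. Pictures are saved under pics/ and viewed, and the job is handed in when it is done.

```bash
mkdir -p pics; ls; python3 - <<'E'
from workcell import bot,eyes,job
import cv2,numpy as np
o=bot.get_obs();print({k:np.round(v,4) for k,v in o.items()})
for n in("scene","top"):
    c=eyes.camera(n);cv2.imwrite(f"pics/{n}0.png",c["color"][:,:,::-1]);np.savez(f"pics/{n}0.npz",**c);print(n,c["K"],c["R"],c["t"])
E
```

```text
pics
{'clock': np.float64(0.0), 'joint_pos': array([1.241 , 0.2414, 0.0037, 1.3352, 0.    , 1.5708]), 'joint_vel': array([ 0.    , -0.0011, -0.0005,  0.0012,  0.0003,  0.0005]), 'tau': array([ 3.00000e-04, -3.72320e+01,  2.52407e+01,  1.69000e-02,
        2.00000e-04, -0.00000e+00]), 'eef_pos': array([0.1617, 0.4724, 0.1944]), 'tool_rot': array([ 1.641e-01,  9.864e-01, -1.100e-03, -2.000e-04]), 'ft_force': array([-0.4696,  0.8247, -0.1955]), 'ft_torque': array([-0.0202,  0.0044,  0.0197]), 'grip_width': np.float64(0.0853)}
scene [[369.79010767   0.         254.42700605]
 [  0.         369.79010767 193.12520566]
 [  0.           0.           1.        ]] [[-0.85579894  0.51676145 -0.02378622]
 [ 0.29551575  0.45062371 -0.84238276]
 [-0.4245923  -0.72793947 -0.53835444]] [ 0.46222292 -0.09325325  1.14909124]
top [[429.78944288   0.         255.70698523]
 [  0.         429.78944288 198.17948652]
 [  0.           0.           1.        ]] [[-0.00897426 -0.99970129  0.02273323]
 [-0.98687278  0.00518849 -0.16141624]
 [ 0.16125007 -0.02388339 -0.98662455]] [-0.01016483  0.5715165   0.89525888]
```

View pics/scene0.png

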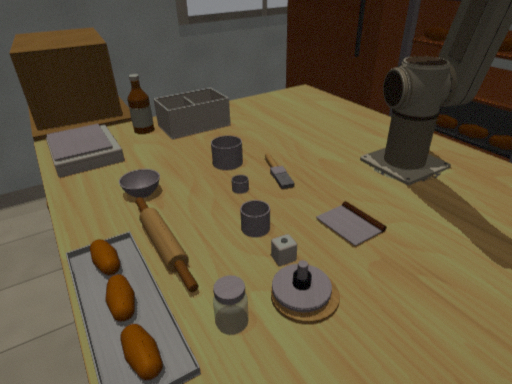

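View pics/top0.png

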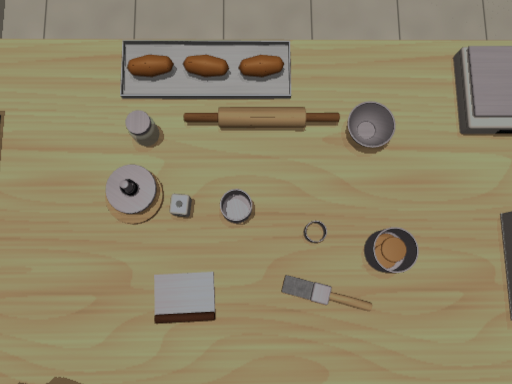

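The scene view has the lids on the board at about (302,290), the small tin at (255,219) and the wide tin at (227,152). In the top view the post is near (125,184), the biscuit tin at (391,250) and the timer at (180,204). Next I'll enlarge these areas to measure them.

```bash
cat > h.py <<'E'
import numpy as np,cv2
def ld(n): return dict(np.load(f"pics/{n}.npz"))
def px2z(c,uv,z):
    d=c["R"].T@np.linalg.inv(c["K"])@np.array([uv[0],uv[1],1.]); o=-c["R"].T@c["t"]
    return o+d*(z-o[2])/d[2]
def proj(c,X):
    p=(c["R"]@np.atleast_2d(X).T).T+c["t"]; q=(c["K"]@p.T).T; return q[:,:2]/q[:,2:]
def circ(x,y,z,r,n=60):
    a=np.linspace(0,2*np.pi,n); return np.c_[x+r*np.cos(a),y+r*np.sin(a),a*0+z]
def snap(n,name):
    from workcell import eyes
    c=eyes.camera(n);np.savez(f"pics/{name}.npz",**c);return c
def crop(c,u,v,w,h,s,name,curves=()):
    """curves: (Xs,color)"""
    im=c["color"][v:v+h,u:u+w,::-1]; im=cv2.resize(im,None,fx=s,fy=s,interpolation=cv2.INTER_CUBIC)
    for X,col in curves:
        q=((proj(c,X)-[u,v]+.5)*s).astype(np.int32); cv2.polylines(im,[q.reshape(-1,1,2)],False,col,1)
    cv2.imwrite(f"pics/{name}.png",im)
E
python3 - <<'E'
from h import *
a=ld("top0");s=ld("scene0")
def tri(p,q):
    # least squares intersection of rays
    A=[];b=[]
    for c,uv in((a,p),(s,q)):
        d=c["R"].T@np.linalg.inv(c["K"])@np.array([*uv,1.]);d/=np.linalg.norm(d);o=-c["R"].T@c["t"];P=np.eye(3)-np.outer(d,d);A.append(P);b.append(P@o)
    return np.linalg.lstsq(np.vstack(A),np.hstack(b),rcond=None)[0]
print("post",px2z(a,(125,183),.092),tri((125,183),(303,264)))
print("tin rim",px2z(a,(391,250),.075))
crop(a,90,150,100,90,6,"c1");crop(a,345,210,100,80,6,"c2");crop(s,255,245,100,80,6,"c3");crop(s,190,125,80,60,8,"c4")
E
```

```text
post [0.59744902 0.25872168 0.092     ] [0.59657768 0.26096175 0.08858616]
tin rim [ 0.45512298 -0.2964881   0.075     ]
```

View pics/c1.png

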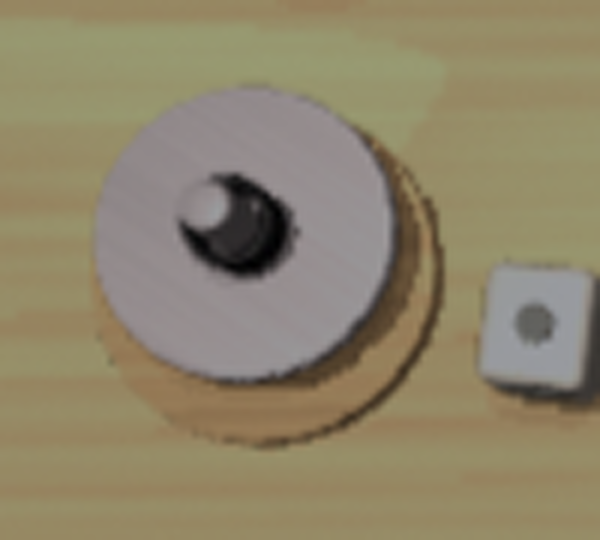

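View pics/c2.png

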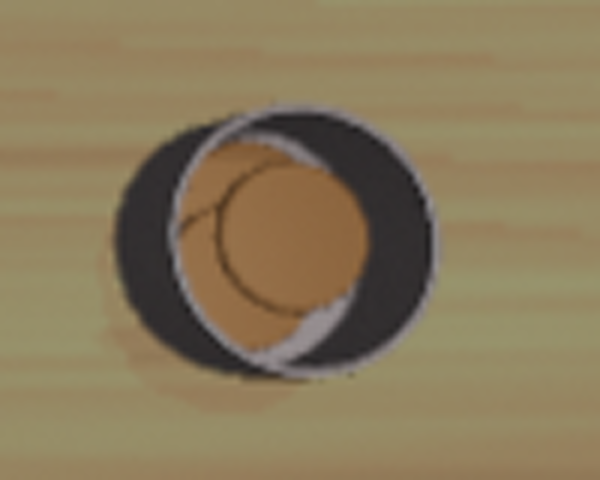

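View pics/c3.png

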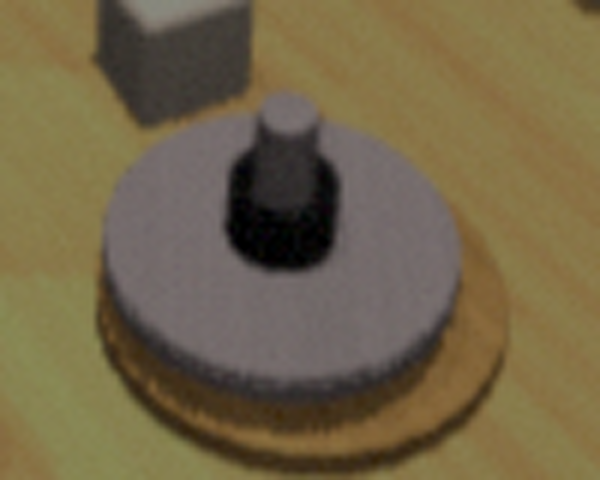

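View pics/c4.png

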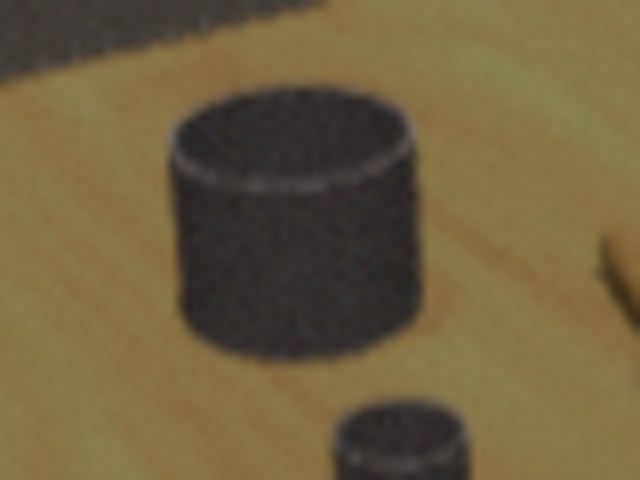

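```bash
cat > m.py <<'E'
from h import *
from scipy.optimize import least_squares
def est(z,obs):
    f=lambda p:np.hstack([(proj(c,[p[0],p[1],z])[0]-uv) for c,uv in obs])
    r=least_squares(f,[.5,0]);return r.x,r.fun
E
python3 - <<'E'
from m import *
a=ld("top0");s=ld("scene0");h=np.array([.4,.4])
pa=np.array([124.5,184.5])-h;ps=np.array([303.2,263.6])-h
print("post",px2z(a,pa,.092),px2z(s,ps,.092),est(.092,[(a,pa),(s,ps)]))
# lid plate edge top circle: c1 ellipse u 93..393 v 85..383
pa2=np.array([90+243/6,150+234/6])-h
print("plate",px2z(a,pa2,.040))
ta=np.array([395.5,250.])-h;ts=np.array([226.5,142.3])-h
print("tin",px2z(a,ta,.075),px2z(s,ts,.075),est(.075,[(a,ta),(s,ts)]))
P=est(.092,[(a,pa),(s,ps)])[0];T=est(.075,[(a,ta),(s,ts)])[0]
g=(0,255,0);y=(255,255,0)
cv=[(circ(*P,.092,.0095),g),(circ(*P,.064,.017),y),(circ(*P,.040,.055),g)]
crop(a,90,150,65,65,6,"d1",cv);crop(s,255,245,90,65,6,"d3",cv)
cv=[(circ(*T,.075,.048),g),(circ(*T,.0,.048),y)]
crop(a,345,210,90,65,6,"d2",cv);crop(s,190,125,65,65,6,"d4",cv)
I=[cv2.imread(f"pics/d{i}.png") for i in(1,3,2,4)]
cv2.imwrite("pics/d.png",cv2.resize(np.vstack([np.hstack([I[0],I[1]]),np.hstack([I[2],I[3]])]),(800,676))[:600] if 0 else cv2.resize(np.vstack([np.hstack([I[0],I[1]]),np.hstack([I[2],I[3]])]),(710,596)))
E
```

```text
post [0.59512425 0.2604888  0.092     ] [0.59637832 0.26317236 0.092     ] (array([0.59553846, 0.26166876]), array([-0.56303026, -0.19290591, -0.13978966, -0.67662993]))
plate [0.59530783 0.2618149  0.04      ]
tin [ 0.45588735 -0.30520719  0.075     ] [ 0.45749477 -0.30144563  0.075     ] (array([ 0.45595139, -0.30490212]), array([-0.14605432, -0.02953041, -0.07233148, -0.51199747]))
```

View pics/d.png

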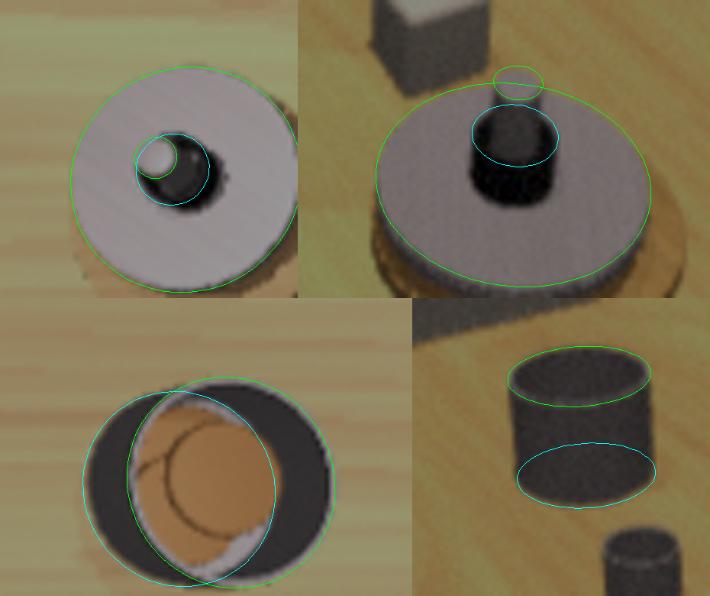

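The overlays match in both views to about 1 px. That puts the post near (0.5955, 0.2615) and the tin near (0.456, -0.304), both in reach. I'll move above the post.

```bash
python3 -m crank '{"dr":[[0,0,0],[0,0,0],[0,0,0],[0,0,0],[0,0,0],[0,0,0],[0,0,0],[0,0,0],[0,0,0],[0,0,0]],"travel":[[-0.05,-0.006,0],[-0.1,-0.012,0],[-0.15,-0.018,0],[-0.21,-0.025,0],[-0.27,-0.033,0],[-0.33,-0.04,0],[-0.39,-0.048,0.01],[-0.44,-0.054,0.02],[-0.479,-0.059,0.03],[-0.479,-0.059,0.04]],"hand":[0.085,0.085,0.085,0.085,0.085,0.085,0.085,0.085,0.085,0.085]}'
python3 - <<'E'
from workcell import bot
from h import *
o=bot.get_obs();print({k:np.round(v,4) for k,v in o.items()})
a=snap("top","top1");s=snap("scene","scene1")
crop(a,60,100,130,130,4,"e1");crop(s,230,160,130,150,4,"e2")
E
```

```text
clock: 1.35
eef_pos: [0.5979, 0.2599, 0.1532]
tool_rot: [0.166, 0.986, -0.001, -0.001]
ft_force: [-0.2, 0.8, -0.9]
grip_width: 0.0849
{'clock': np.float64(1.35), 'joint_pos': array([ 4.1020e-01,  5.6970e-01,  3.9020e-01,  1.3929e+00, -4.0000e-04,
        7.4410e-01]), 'joint_vel': array([ 0.0468, -0.0091, -0.2131, -0.183 ,  0.0223,  0.0127]), 'tau': array([ -1.2395, -52.4847,  26.6655,   0.0765,  -0.1707,  -0.0773]), 'eef_pos': array([0.5979, 0.2599, 0.1532]), 'tool_rot': array([ 1.662e-01,  9.861e-01, -6.000e-04, -6.000e-04]), 'ft_force': array([-0.1849,  0.7572, -0.8768]), 'ft_torque': array([0.0059, 0.0515, 0.0016]), 'grip_width': np.float64(0.0849)}
```

```bash
python3 -c "
import cv2,numpy as np
a=cv2.imread('pics/e1.png');b=cv2.imread('pics/e2.png')
h=max(a.shape[0],b.shape[0]);p=lambda i:cv2.copyMakeBorder(i,0,h-i.shape[0],0,0,0)
i=np.hstack([p(a),p(b)]);cv2.imwrite('pics/e.png',cv2.resize(i,None,fx=.75,fy=.75));from workcell import bot;print(bot.get_obs()['eef_pos'])"
```

```text
[0.59463346 0.2613248  0.15271534]
```

View pics/e.png

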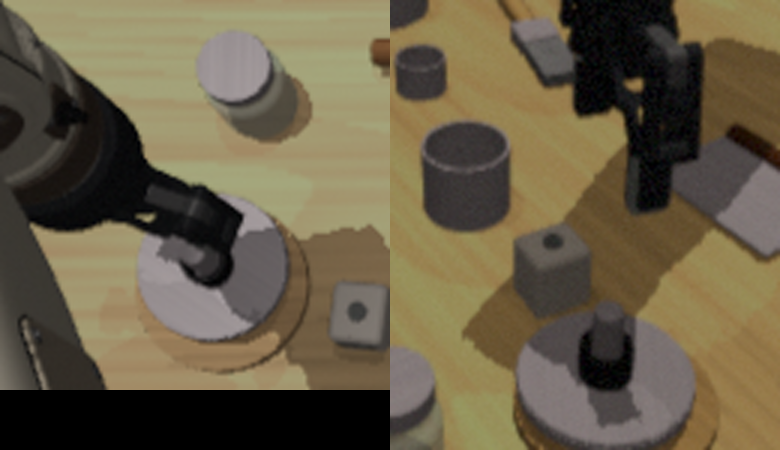

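```bash
python3 - <<'E'
from h import *
s=ld("scene1");a=ld("top1")
T=np.array([.5946,.2613,.1527]);Y=np.array([.324,.946,0])
for z in (.165,):
  for d in(-.0425,-.057,0,.0425,.057):
    X=T+Y*d; X[2]=z
    print(d,(proj(s,X)[0]-[230,160])*3+[390,0],(proj(a,X)[0]-[60,100])*3)
E
```

```text
-0.0425 [591.56739595 165.71088203] [221.66987275 251.85188632]
-0.057 [584.13488469 151.88156625] [243.09590178 259.00414753]
0 [615.01351962 209.33595525] [158.9985513  230.93145999]
0.0425 [641.2864513 258.220734 ] [ 96.51907012 210.07507221]
0.057 [650.99009337 276.27583351] [ 75.24627499 202.97396228]
```

```bash
python3 - <<'E'
from h import *
s=ld("scene1");a=ld("top1")
T=np.array([.5946,.2613,.1527]);Y=np.array([.324,.946,0]);Z=np.array([0,0,1.])
cv=[(np.array([T-Y*.0425+Z*.013,T+Y*.0425+Z*.013]),(0,255,0)),(np.array([T,T+Z*.1]),(0,255,255))]
crop(s,240,100,130,150,4,"f2",cv);crop(a,30,100,130,110,5,"f1",cv)
E
```

```text
(no output)
```

View pics/f2.png

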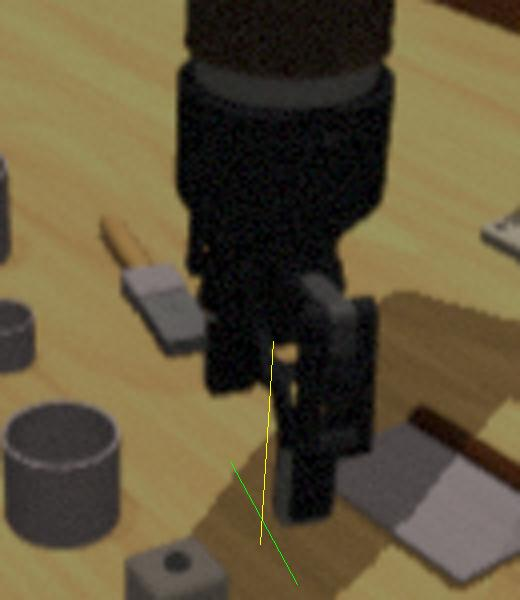

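View pics/f1.png

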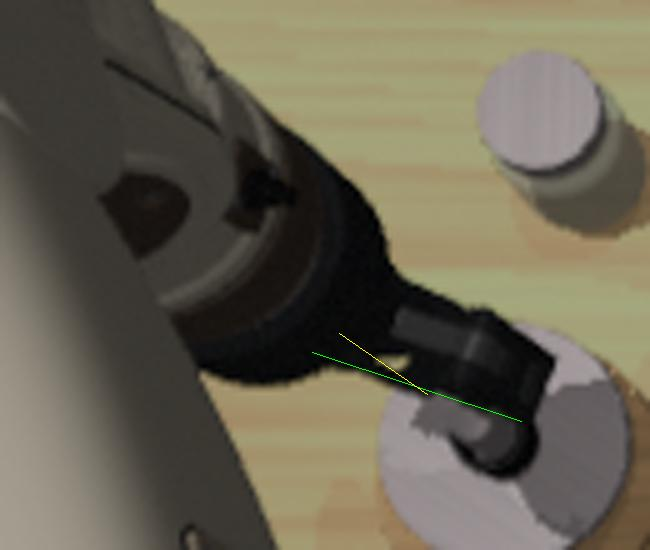

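The gripper shows about 40 mm higher in the scene view than its projected TCP. I'll take a fresh picture to see whether the picture lagged or the fingers really are offset.

```bash
python3 - <<'E'
from workcell import bot
from h import *
T=bot.get_obs()["eef_pos"];print(T)
s=snap("scene","scene2");print(np.abs(s["R"]-ld("scene0")["R"]).max(),np.abs(s["t"]-ld("scene0")["t"]).max())
a=snap("top","top2");print(np.abs(a["R"]-ld("top0")["R"]).max())
Y=np.array([.324,.946,0]);Z=np.array([0,0,1.])
cv=[(np.array([T-Y*.0425+Z*.013,T+Y*.0425+Z*.013]),(0,255,0)),(np.array([T,T+Z*.1]),(0,255,255))]
crop(s,240,100,130,200,3,"f2",cv);crop(a,30,100,130,110,4,"f1",cv)
p=cv2.imread("pics/f2.png");q=cv2.imread("pics/f1.png")
print(p.shape,q.shape,proj(s,T))
q=cv2.copyMakeBorder(q,0,600-440,0,0,0) ;cv2.imwrite("pics/f3.png",cv2.resize(np.hstack([p,q]),None,fx=.87,fy=.87))
E
```

```text
[0.59463346 0.2613248  0.15271534]
0.0 0.0
0.0
(600, 390, 3) (440, 520, 3) [[304.63496245 235.53556334]]
```

View pics/f3.png

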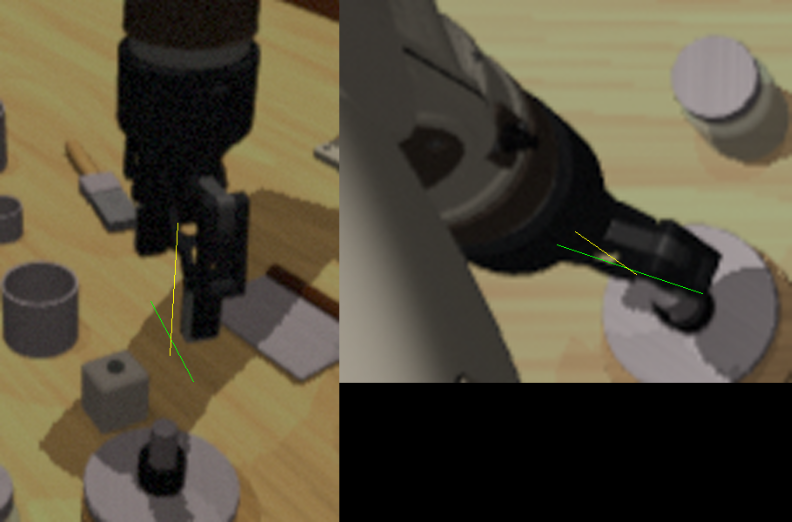

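```bash
python3 - <<'E'
from h import *
a=ld("top2");s=ld("scene2");T=np.array([.5946,.2613,0]);Y=np.array([.324,.946,0]);X=np.array([-.946,.324,0]);Z=np.array([0,0,1.])
cs=[]
for off,col in((0.013,(0,255,0)),(.048,(0,0,255))):
  for sg in(-1,1):
    for z in(0,.038):
      b=T+Z*(.1527+off+z)
      q=[b+sg*Y*i+X*j for i,j in((.0425,-.011),(.0425,.011),(.057,.011),(.057,-.011),(.0425,-.011))]
      cs.append((np.array(q),col))
crop(s,270,170,100,110,5,"g2",cs);crop(a,80,140,80,80,7,"g1",cs)
p=cv2.imread("pics/g2.png");q=cv2.imread("pics/g1.png");q=cv2.resize(q,(550,550))
cv2.imwrite("pics/g.png",cv2.resize(np.hstack([p,q]),None,fx=.75,fy=.75))
E
```

```text
(no output)
```

View pics/g.png

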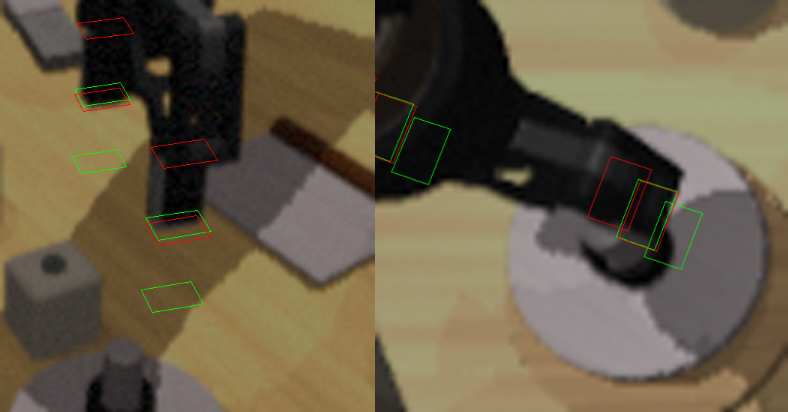

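The fingertips appear about 35 mm higher than the description implies. I'll shut the fingers in free air to see where the tips really are.

```bash
python3 -m crank '{"dr":[[0,0,0],[0,0,0],[0,0,0],[0,0,0],[0,0,0],[0,0,0]],"travel":[[0,0,0],[0,0,0],[0,0,0],[0,0,0],[0,0,0],[0,0,0]],"hand":[0.019,0.019,0.019,0.019,0.019,0.019]}'
python3 - <<'E'
from workcell import bot
from h import *
T=bot.get_obs()["eef_pos"];print(T)
s=snap("scene","scene3");a=snap("top","top3")
Y=np.array([.324,.946,0]);X=np.array([-.946,.324,0]);Z=np.array([0,0,1.])
cs=[]
for off,col in((0.0,(0,255,0)),(.035,(0,0,255))):
  for sg in(-1,1):
    for z in(0,.038):
      b=T+Z*(off+z)
      q=[b+sg*Y*i+X*j for i,j in((.0095,-.011),(.0095,.011),(.0235,.011),(.0235,-.011),(.0095,-.011))]
      cs.append((np.array(q),col))
crop(s,270,170,100,110,5,"g2",cs);crop(a,80,140,80,80,7,"g1",cs)
p=cv2.imread("pics/g2.png");q=cv2.imread("pics/g1.png");q=cv2.resize(q,(550,550))
cv2.imwrite("pics/gg.png",cv2.resize(np.hstack([p,q]),None,fx=.75,fy=.75))
E
```

```text
clock: 2.3
eef_pos: [0.596, 0.262, 0.1553]
tool_rot: [0.164, 0.986, -0.0, -0.0]
ft_force: [-0.2, -0.1, 0.6]
grip_width: 0.0189
[0.59601344 0.2620035  0.15525203]
```

View pics/gg.png

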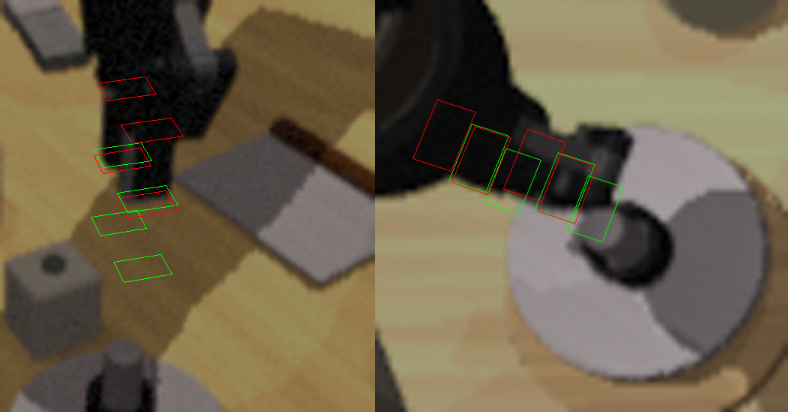

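```bash
python3 - <<'E'
from h import *
a=ld("top3");s=ld("scene3")
def br(c): 
    c=dict(c);c["color"]=np.clip((c["color"].astype(float)/255)**.5*255*1.1,0,255).astype(np.uint8);return c
crop(br(s),275,160,60,60,10,"k2");crop(br(a),90,140,60,60,10,"k1")
E
```

```text
(no output)
```

View pics/k2.png

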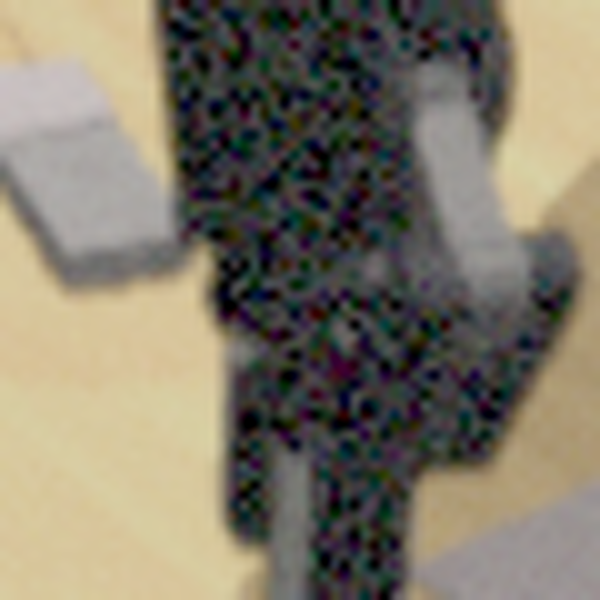

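View pics/k1.png

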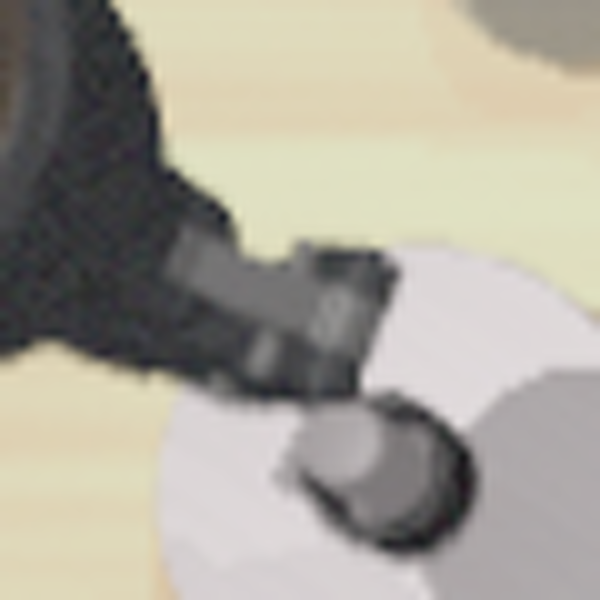

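Seen from both cameras, the gripper axis is laterally right, but the tips sit about 35 mm behind the stated TCP. I'll open and descend in steps, watching the force and looking again before closing.

```bash
python3 -m crank '{"dr":[[0,0,0],[0,0,0],[0,0,0],[0,0,0],[0,0,0],[0,0,0],[0,0,0],[0,0,0],[0,0,0],[0,0,0]],"travel":[[0,0,0],[0,0,0],[0,0,0],[0,0,0.015],[0,0,0.03],[0,0,0.045],[0,0,0.06],[0,0,0.072],[0,0,0.082],[0,0,0.085]],"hand":[0.06,0.06,0.06,0.06,0.06,0.06,0.06,0.06,0.06,0.06]}'
cat > look.py <<'E'
import sys
from workcell import bot
from h import *
n=sys.argv[1];u,v,w,h,sc=map(int,sys.argv[2:7]);u2,v2,w2,h2,sc2=map(int,sys.argv[7:12])
def br(c): 
    c=dict(c);c["color"]=np.clip((c["color"].astype(float)/255)**.6*255*1.1,0,255).astype(np.uint8);return c
s=snap("scene","s"+n);a=snap("top","t"+n);o=bot.get_obs();T=o["eef_pos"];print(T,o["ft_force"],o["grip_width"])
cv=[(np.array([T,T+[0,0,.05]]),(0,255,0))]
crop(br(s),u,v,w,h,sc,"tmp1",cv);crop(br(a),u2,v2,w2,h2,sc2,"tmp2",cv)
p=cv2.imread("pics/tmp1.png");q=cv2.imread("pics/tmp2.png");H=max(p.shape[0],q.shape[0])
f=lambda i:cv2.copyMakeBorder(i,0,H-i.shape[0],0,6,0)
i=np.hstack([f(p),f(q)]);k=min(1,800/i.shape[1],600/i.shape[0]);cv2.imwrite(f"pics/L{n}.png",cv2.resize(i,None,fx=k,fy=k))
E
python3 look.py 4 255 200 90 110 5 90 140 70 80 5
```

```text
clock: 3.65
eef_pos: [0.5956, 0.2619, 0.0694]
tool_rot: [0.164, 0.986, -0.0, -0.001]
ft_force: [0.3, 0.0, -0.5]
grip_width: 0.0602
[0.59595559 0.26208758 0.07010569] [-0.56107501  0.46057942 -0.20849894] 0.060317563796823695
```

View pics/L4.png

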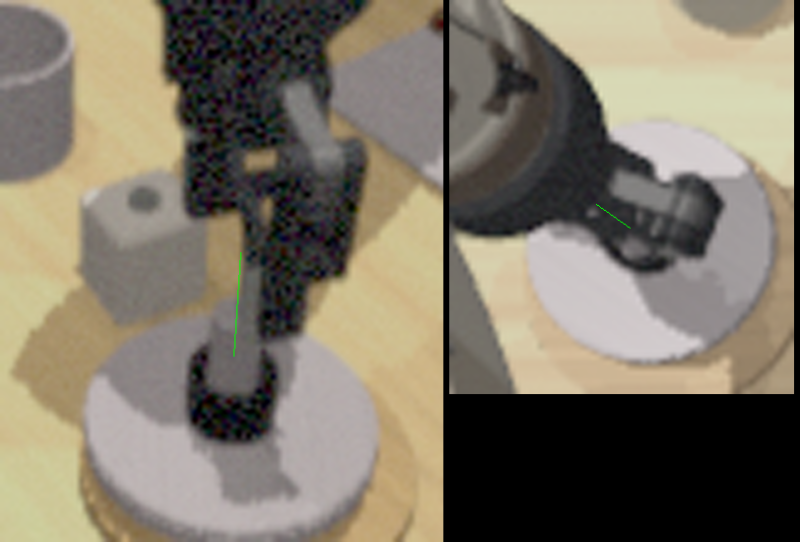

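The tip of the near finger, at about (280,335), still looks higher than the post top. Closing here is safe in either case, and the finger width will settle it.

```bash
python3 -m crank '{"dr":[[0,0,0],[0,0,0],[0,0,0],[0,0,0],[0,0,0],[0,0,0]],"travel":[[0,0,0],[0,0,0],[0,0,0],[0,0,0],[0,0,0],[0,0,0]],"hand":[0.005,0.005,0.005,0.005,0.005,0.005]}'
python3 look.py 5 255 200 90 110 5 90 140 70 80 5
```

```text
clock: 4.5
eef_pos: [0.596, 0.2621, 0.0703]
tool_rot: [0.164, 0.986, 0.0, -0.0]
ft_force: [0.3, -0.9, -0.0]
grip_width: 0.0051
[0.59598675 0.26214386 0.0702954 ] [0.08348152 0.45773041 0.8293646 ] 0.00479514602820581
```

View pics/L5.png

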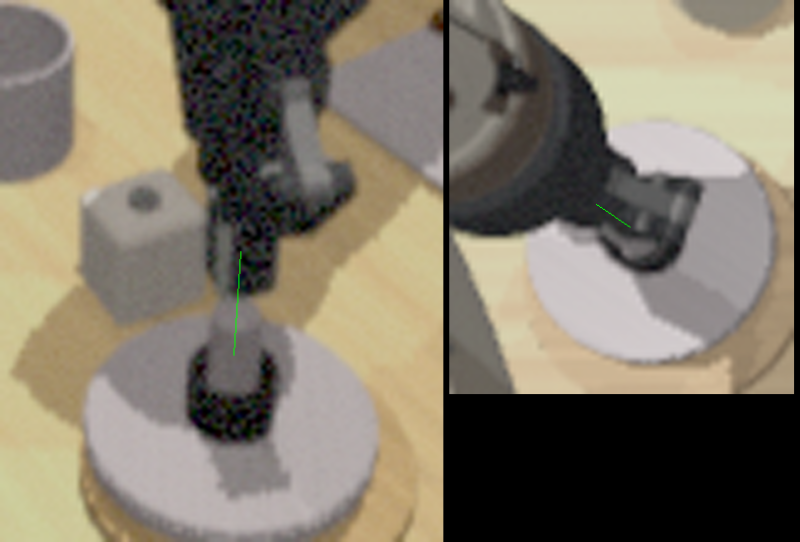

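The fingers shut to 5 mm with nothing between them, so the tips really do sit well above the stated TCP. I'll calibrate the offset from this picture.

```bash
python3 - <<'E'
from h import *
s=ld("s5");a=ld("t5")
for z in(.0703,.085,.095,.1,.105,.11,.115): print(z,proj(s,[.596,.2621,z])[0],proj(a,[.596,.2621,z])[0])
def br(c): 
    c=dict(c);c["color"]=np.clip((c["color"].astype(float)/255)**.5*255*1.2,0,255).astype(np.uint8);return c
X=np.array([-.946,.324,0]);Y=np.array([.324,.946,0])
T=np.array([.596,.2621,0])
cs=[]
for z,c in((.1,(0,255,0)),(.105,(0,255,255)),(.11,(0,0,255))):
    cs.append((np.array([T+X*i+Y*j+[0,0,z] for i,j in((-.011,-.012),(.011,-.012),(.011,.012),(-.011,.012),(-.011,-.012))]),c))
cs.append((circ(.5960,.2617,.092,.0095),(255,255,0)))
crop(br(s),280,225,50,50,11,"m1",cs);crop(br(s),280,225,50,50,11,"m2")
cv2.imwrite("pics/m.png",cv2.resize(np.hstack([cv2.imread("pics/m1.png"),cv2.imread("pics/m2.png")]),(800,400)))
E
```

```text
0.0703 [302.04338571 271.67328259] [126.20050502 185.67300322]
0.085 [302.41872191 265.67234369] [124.27576408 184.34017581]
0.095 [302.67924335 261.50708256] [122.93061976 183.40870229]
0.1 [302.81111888 259.39863415] [122.24681884 182.93518993]
0.105 [302.94408882 257.27268815] [121.55536451 182.45637781]
0.11 [303.07816685 255.12902585] [120.85612755 181.97217645]
0.115 [303.21336687 252.96742487] [120.14897582 181.48249434]
```

View pics/m.png

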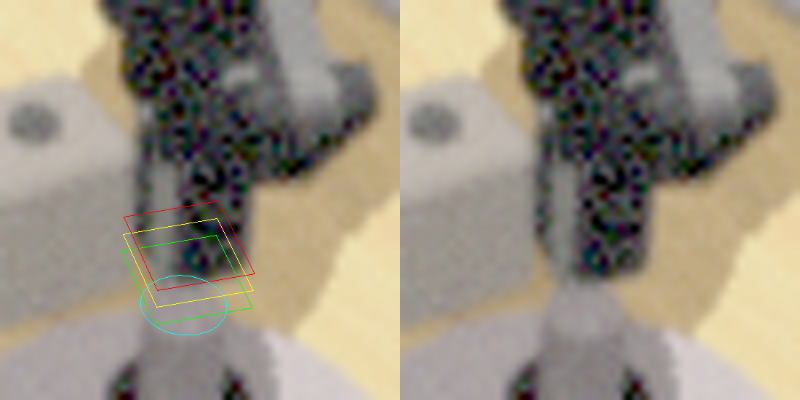

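The shut tips sit at about z 0.107–0.111 with the TCP at 0.070, so the offset is roughly 38 mm. I'll open, go down another 36 mm, and look.

```bash
python3 -m crank '{"dr":[[0,0,0],[0,0,0],[0,0,0],[0,0,0],[0,0,0],[0,0,0],[0,0,0],[0,0,0]],"travel":[[0,0,0],[0,0,0],[0,0,0],[0,0,0.008],[0,0,0.016],[0,0,0.024],[0,0,0.032],[0,0,0.036]],"hand":[0.05,0.05,0.05,0.05,0.05,0.05,0.05,0.05]}'
python3 look.py 6 255 210 90 110 5 90 140 70 80 5
```

```text
clock: 5.6
eef_pos: [0.5955, 0.2619, 0.0333]
tool_rot: [0.164, 0.986, -0.0, -0.001]
ft_force: [0.4, 0.3, -0.7]
grip_width: 0.0502
[0.59554828 0.26192367 0.0335061 ] [ 0.34957125 -0.86410714 -1.1818934 ] 0.05006082368883661
```

View pics/L6.png

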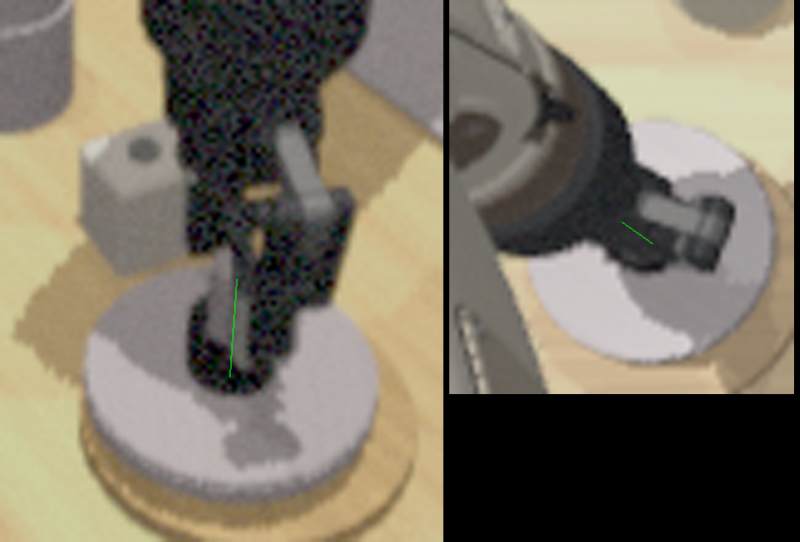

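```bash
python3 - <<'E'
from h import *
s=ld("s6")
s["color"]=np.clip((s["color"].astype(float)/255)**.45*255*1.2,0,255).astype(np.uint8)
X=np.array([-.946,.324,0]);Y=np.array([.324,.946,0]);T=np.array([.5955,.2619,0])
cs=[]
for z,c in((.065,(0,255,0)),(.07,(0,255,255)),(.075,(0,0,255)),(.08,(255,0,255))):
    cs.append((np.array([T+X*i+Y*j+[0,0,z] for i,j in((-.011,.025),(.011,.025),(.011,.036),(-.011,.036),(-.011,.025))]),c))
crop(s,280,250,45,45,12,"m1",cs);crop(s,280,250,45,45,12,"m2")
cv2.imwrite("pics/m3.png",cv2.resize(np.hstack([cv2.imread("pics/m1.png"),cv2.imread("pics/m2.png")]),(800,400)))
E
```

```text
(no output)
```

View pics/m3.png

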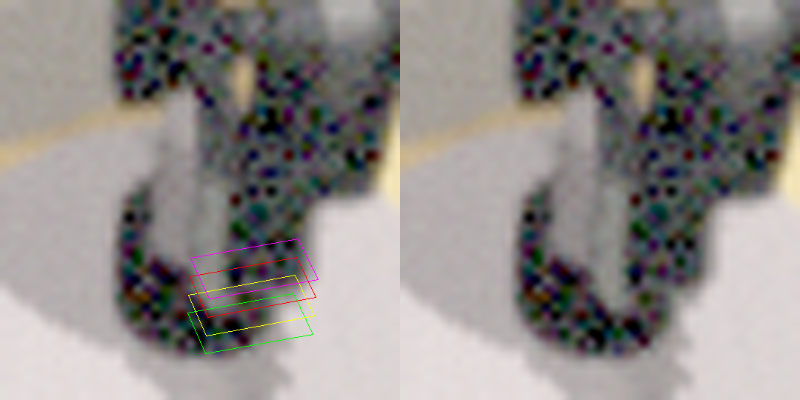

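At 50 mm opening the tip is at about z 0.076, and closing swings it forward about 4 mm. That leaves some 8 mm above the collar, so I'll lower 3 mm and close on the post.

```bash
python3 -m crank '{"dr":[[0,0,0],[0,0,0],[0,0,0],[0,0,0],[0,0,0],[0,0,0],[0,0,0],[0,0,0]],"travel":[[0,0,0.003],[0,0,0.003],[0,0,0.003],[0,0,0.003],[0,0,0.003],[0,0,0.003],[0,0,0.003],[0,0,0.003]],"hand":[0.03,0.02,0.01,0.01,0.01,0.01,0.01,0.01]}'
python3 look.py 7 255 210 90 110 5 90 140 70 80 5
```

```text
clock: 6.7
eef_pos: [0.5961, 0.262, 0.0316]
tool_rot: [0.164, 0.986, 0.0, 0.0]
ft_force: [-0.7, -0.8, 2.3]
grip_width: 0.0169
[0.59609262 0.26205421 0.03156581] [-1.54565917 -1.19069536  3.89239133] 0.016906584251316966
```

View pics/L7.png

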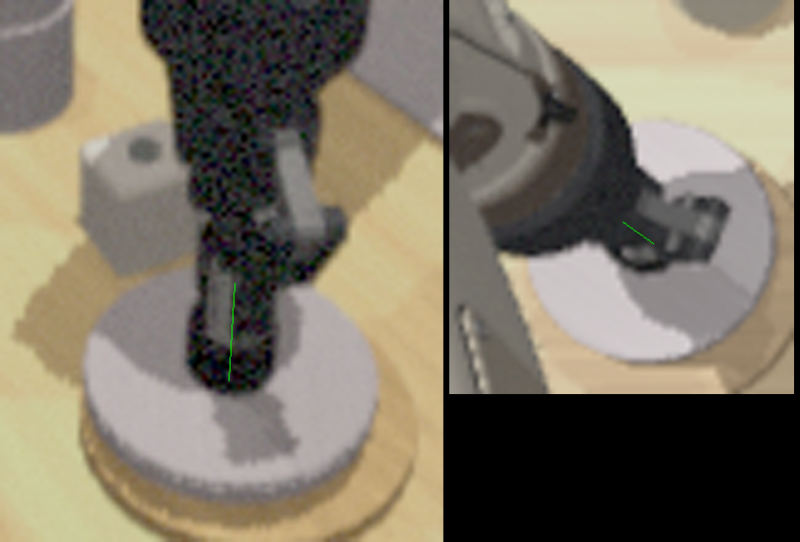

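The fingers stopped at 16.9 mm. I'll lift a little to check the weight and that both lids come up.

```bash
python3 -m crank '{"dr":[[0,0,0],[0,0,0],[0,0,0],[0,0,0],[0,0,0],[0,0,0]],"travel":[[0,0,-0.003],[0,0,-0.006],[0,0,-0.01],[0,0,-0.015],[0,0,-0.02],[0,0,-0.02]],"hand":[0.01,0.01,0.01,0.01,0.01,0.01]}'
python3 look.py 8 255 200 90 110 5 90 140 70 80 5
```

```text
clock: 7.55
eef_pos: [0.5966, 0.2624, 0.0522]
tool_rot: [0.164, 0.986, 0.0, 0.001]
ft_force: [-0.6, 0.8, -4.5]
grip_width: 0.0173
[0.59603261 0.26212319 0.05144066] [-0.67798858 -0.65712973 -4.33550346] 0.01695848068443914
```

View pics/L8.png

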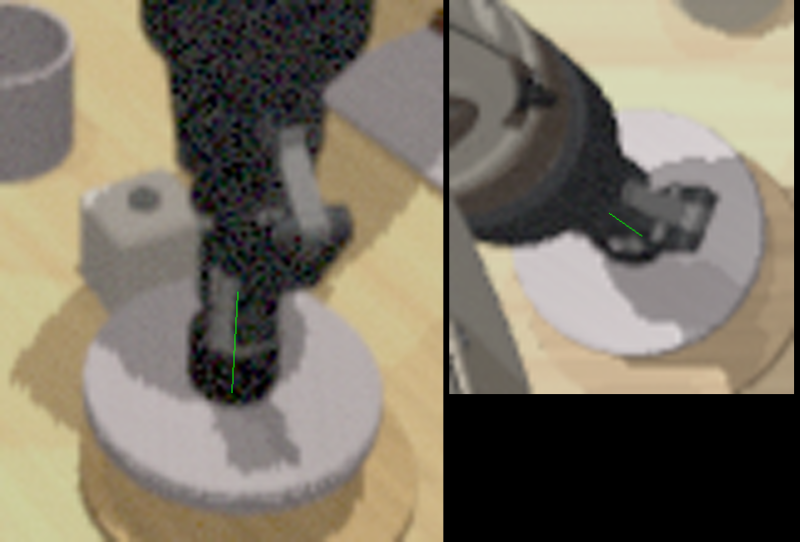

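The wrist reads 4.3 N, which is both lids, and they came up level. I'll lift well clear of everything and carry them toward the tin.

```bash
python3 -m crank '{"dr":[[0,0,0],[0,0,0],[0,0,0],[0,0,0],[0,0,0],[0,0,0],[0,0,0],[0,0,0],[0,0,0],[0,0,0]],"travel":[[0,0,-0.01],[0,0,-0.025],[0,0,-0.045],[0,0,-0.065],[0,0,-0.085],[0,0,-0.1],[0,-0.006,-0.109],[-0.002,-0.02,-0.11],[-0.004,-0.042,-0.11],[-0.006,-0.07,-0.11]],"hand":[0.01,0.01,0.01,0.01,0.01,0.01,0.01,0.01,0.01,0.01]}'
python3 -m crank '{"dr":[[0,0,0],[0,0,0],[0,0,0],[0,0,0],[0,0,0],[0,0,0],[0,0,0],[0,0,0],[0,0,0],[0,0,0]],"travel":[[-0.003,-0.034,0],[-0.006,-0.07,0],[-0.01,-0.11,0],[-0.013,-0.15,0],[-0.017,-0.19,0],[-0.02,-0.23,0],[-0.024,-0.27,0],[-0.027,-0.31,0],[-0.03,-0.34,0],[-0.033,-0.365,0]],"hand":[0.01,0.01,0.01,0.01,0.01,0.01,0.01,0.01,0.01,0.01]}'
python3 -m crank '{"dr":[[0,0,0],[0,0,0],[0,0,0],[0,0,0],[0,0,0],[0,0,0],[0,0,0],[0,0,0]],"travel":[[-0.002,-0.025,0],[-0.004,-0.05,0],[-0.006,-0.075,0],[-0.008,-0.1,0],[-0.01,-0.12,0],[-0.011,-0.135,0],[-0.012,-0.145,0],[-0.012,-0.145,0]],"hand":[0.01,0.01,0.01,0.01,0.01,0.01,0.01,0.01]}'
python3 look.py 9 170 40 110 140 4 330 180 110 110 4
```

```text
clock: 8.9
eef_pos: [0.578, 0.1924, 0.1601]
tool_rot: [0.164, 0.986, -0.001, -0.001]
ft_force: [0.1, -0.4, -4.1]
grip_width: 0.0172
clock: 10.15
eef_pos: [0.49, -0.1638, 0.1606]
tool_rot: [0.165, 0.986, -0.0, -0.001]
ft_force: [0.3, 0.0, -4.5]
grip_width: 0.0169
clock: 11.15
eef_pos: [0.4563, -0.3035, 0.1612]
tool_rot: [0.164, 0.986, 0.0, -0.0]
ft_force: [0.6, -0.6, -5.2]
grip_width: 0.0169
[ 0.45654223 -0.30264613  0.161228  ] [ 0.22504445  0.0510009  -3.93397111] 0.017301133083146996
```

View pics/L9.png

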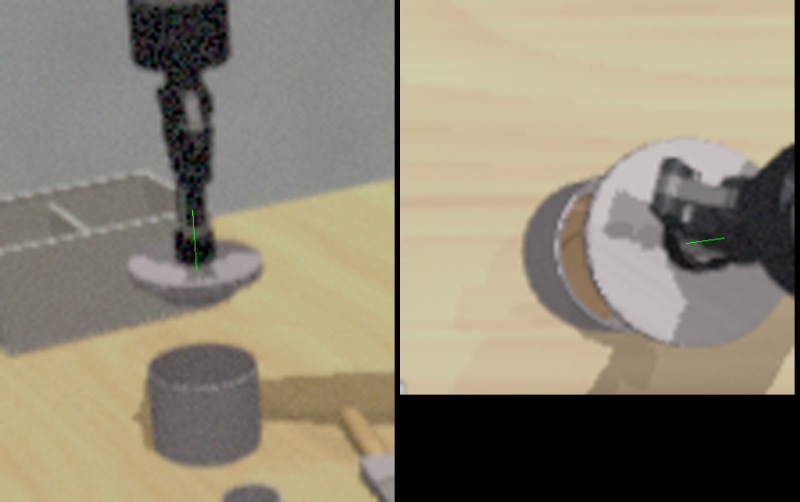

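```bash
cat > ov.py <<'E'
from h import *
import sys
def br(c): 
    c=dict(c);c["color"]=np.clip((c["color"].astype(float)/255)**.6*255*1.1,0,255).astype(np.uint8);return c
def ov(n,P,z0,T,u,v,w,h,u2,v2,w2,h2,sc):
    s=br(ld("s"+n));a=br(ld("t"+n))
    cs=[(circ(*P,z0+.028,.055),(0,255,0)),(circ(*P,z0+.016,.055),(0,255,0)),(circ(*P,z0+.052,.017),(0,255,0)),(circ(*T,.075,.048),(0,0,255)),(circ(*T,0,.048),(0,0,255))]
    crop(s,u,v,w,h,sc,"o1",cs);crop(a,u2,v2,w2,h2,sc,"o2",cs)
    p=cv2.imread("pics/o1.png");q=cv2.imread("pics/o2.png");H=max(p.shape[0],q.shape[0])
    f=lambda i:cv2.copyMakeBorder(i,0,H-i.shape[0],0,6,0)
    i=np.hstack([f(p),f(q)]);k=min(1,800/i.shape[1],600/i.shape[0]);cv2.imwrite(f"pics/O{n}.png",cv2.resize(i,None,fx=k,fy=k))
E
python3 -c "
from ov import *
ov('9',(.4565,-.3027),.1415,(.456,-.3045),190,90,60,85,360,205,75,80,6)"
```

```text
(no output)
```

View pics/O9.png

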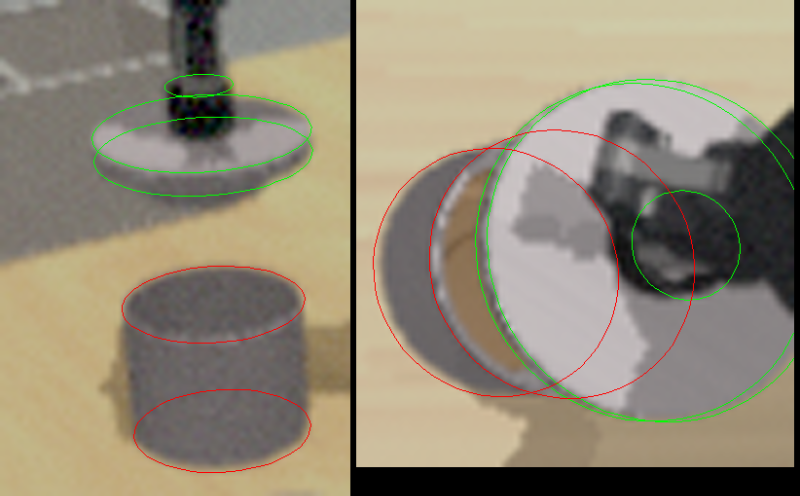

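```bash
cat > fit.py <<'E'
from h import *
from scipy.optimize import minimize
def fit(c,xy,z,r,mask=None,rng=.006,st=.0005):
    g=cv2.GaussianBlur(cv2.cvtColor(c["color"],cv2.COLOR_RGB2GRAY).astype(np.float32),(0,0),.8)
    gx=cv2.Sobel(g,cv2.CV_32F,1,0);gy=cv2.Sobel(g,cv2.CV_32F,0,1)
    best=[]
    for dx in np.arange(-rng,rng+1e-9,st):
        for dy in np.arange(-rng,rng+1e-9,st):
            q=proj(c,circ(xy[0]+dx,xy[1]+dy,z,r,181)[:-1]);cen=proj(c,[xy[0]+dx,xy[1]+dy,z])[0]
            t=np.roll(q,-1,0)-np.roll(q,1,0);n=np.c_[t[:,1],-t[:,0]];n/=np.linalg.norm(n,axis=1)[:,None]
            m=np.ones(180,bool) if mask is None else mask(q)
            S=lambda I:cv2.remap(I,q[:,0].astype(np.float32)[None],q[:,1].astype(np.float32)[None],cv2.INTER_LINEAR)[0]
            d=S(gx)*n[:,0]+S(gy)*n[:,1]
            best.append((np.abs(d[m]).mean(),xy[0]+dx,xy[1]+dy))
    best.sort(reverse=True);b=np.array(best[:8]);return b[0],b[:,1:].mean(0)
E
python3 - <<'E'
from fit import *
a0=ld("top0");s0=ld("scene0")
print("tin top",fit(a0,(.456,-.304),.075,.048)); print("tin scn",fit(s0,(.456,-.304),.075,.048))
print("lid top0",fit(a0,(.5955,.2617),.040,.055)); print("lid scn0",fit(s0,(.5955,.2617),.040,.055))
a=ld("t9");s=ld("s9")
print("lid9 top",fit(a,(.4565,-.3027),.1695,.055,lambda q:q[:,0]<430)); print("lid9 scn",fit(s,(.4565,-.3027),.1695,.055,lambda q:q[:,1]>112))
print("lid9 scn lower",fit(s,(.4565,-.3027),.1575,.055,lambda q:q[:,1]>115))
print("tin9 scn",fit(s,(.456,-.304),.075,.048))
print("tin9 base top",fit(a0,(.456,-.304),.0,.048,lambda q:q[:,0]<388))
E
```

```text
tin top (array([150.90955292,   0.4575    ,  -0.304     ]), array([ 0.45725, -0.304  ]))
tin scn (array([107.56964848,   0.459     ,  -0.3005    ]), array([ 0.4589375, -0.3004375]))
lid top0 (array([91.08578839,  0.598     ,  0.2622    ]), array([0.59775, 0.26245]))
lid scn0 (array([66.50503976,  0.597     ,  0.2617    ]), array([0.5970625, 0.26195  ]))
lid9 top (array([96.99558065,  0.4565    , -0.3032    ]), array([ 0.456375, -0.3032  ]))
lid9 scn (array([112.79248182,   0.4565    ,  -0.3012    ]), array([ 0.4565 , -0.30145]))
lid9 scn lower (array([75.58590925,  0.4625    , -0.2972    ]), array([ 0.462125, -0.2977  ]))
tin9 scn (array([115.82580433,   0.458     ,  -0.302     ]), array([ 0.4579375, -0.302125 ]))
tin9 base top (array([200.11348326,   0.4565    ,  -0.3075    ]), array([ 0.4565625, -0.3075625]))
```

Both views agree that the lid has to move about 1 mm in +x and 1 mm in -y to centre over the tin. I'll correct that, lower to just above the rim, and check.

```bash
python3 -m crank '{"dr":[[0,0,0],[0,0,0],[0,0,0],[0,0,0],[0,0,0],[0,0,0],[0,0,0],[0,0,0],[0,0,0]],"travel":[[-0.001,-0.001,0.008],[-0.001,-0.001,0.018],[-0.001,-0.001,0.028],[-0.001,-0.001,0.036],[-0.001,-0.001,0.044],[-0.001,-0.001,0.052],[-0.001,-0.001,0.058],[-0.001,-0.001,0.06],[-0.001,-0.001,0.06]],"hand":[0.01,0.01,0.01,0.01,0.01,0.01,0.01,0.01,0.01]}'
python3 look.py 10 170 40 110 140 4 330 180 110 110 4
python3 - <<'E'
from ov import *
ov('10',(.457,-.3037),.0815,(.4575,-.304),190,90,60,85,360,205,75,80,6)
from fit import *
a=ld("t10");s=ld("s10")
print("lid top",fit(a,(.457,-.3037),.1095,.055,lambda q:q[:,0]<420)); print("lid scn",fit(s,(.457,-.3037),.1095,.055,lambda q:q[:,1]>132))
E
```

```text
clock: 12.38
eef_pos: [0.4571, -0.3044, 0.1013]
tool_rot: [0.164, 0.986, 0.0, -0.0]
ft_force: [-0.2, -0.2, -4.2]
grip_width: 0.0171
[ 0.45730531 -0.30462022  0.10165787] [-0.54104451 -0.15414334 -4.40579962] 0.016939013525115797
lid top (array([108.40109138,   0.457     ,  -0.3047    ]), array([ 0.45725, -0.30495]))
lid scn (array([95.67269804,  0.4545    , -0.2992    ]), array([ 0.4546875, -0.298575 ]))
```

View pics/O10.png

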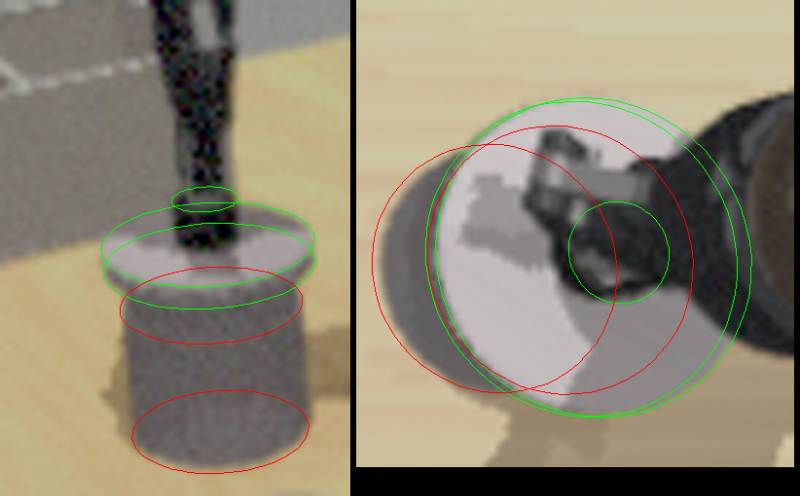

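The lid is centred over the rim in both views. I'll lower gently while watching the force.

```bash
python3 -m crank '{"dr":[[0,0,0],[0,0,0],[0,0,0],[0,0,0],[0,0,0],[0,0,0],[0,0,0],[0,0,0]],"travel":[[0,0,0.003],[0,0,0.006],[0,0,0.009],[0,0,0.011],[0,0,0.013],[0,0,0.015],[0,0,0.016],[0,0,0.016]],"hand":[0.01,0.01,0.01,0.01,0.01,0.01,0.01,0.01]}'
python3 -m crank '{"dr":[[0,0,0],[0,0,0],[0,0,0],[0,0,0]],"travel":[[0,0,0.001],[0,0,0.002],[0,0,0.003],[0,0,0.003]],"hand":[0.01,0.01,0.01,0.01]}'
```

```text
clock: 13.48
eef_pos: [0.457, -0.3044, 0.0852]
tool_rot: [0.164, 0.986, 0.0, -0.0]
ft_force: [0.4, 0.6, -3.9]
grip_width: 0.0169
clock: 13.98
eef_pos: [0.4569, -0.3043, 0.0822]
tool_rot: [0.164, 0.986, 0.0, -0.0]
ft_force: [-0.3, -0.2, -4.3]
grip_width: 0.0173
```

```bash
python3 -m crank '{"dr":[[0,0,0],[0,0,0],[0,0,0]],"travel":[[0,0,0.001],[0,0,0.0015],[0,0,0.0015]],"hand":[0.01,0.01,0.01]}'
python3 -m crank '{"dr":[[0,0,0],[0,0,0]],"travel":[[0,0,0.0007],[0,0,0.0007]],"hand":[0.01,0.01]}'
```

```text
clock: 14.35
eef_pos: [0.457, -0.3044, 0.0807]
tool_rot: [0.164, 0.986, 0.0, -0.0]
ft_force: [-0.4, 0.2, -3.5]
grip_width: 0.0169
clock: 14.6
eef_pos: [0.4571, -0.3045, 0.0805]
tool_rot: [0.164, 0.986, -0.0, 0.0]
ft_force: [-1.0, 0.3, -1.0]
grip_width: 0.0169
```

Contact comes just where the seated height predicts (lid origin 0.061). One more small step, then I'll look before releasing.

```bash
python3 -m crank '{"dr":[[0,0,0],[0,0,0]],"travel":[[0,0,0.0007],[0,0,0.0007]],"hand":[0.01,0.01]}'
python3 look.py 11 170 40 110 140 4 330 180 110 110 4
python3 - <<'E'
from ov import *
ov('11',(.457,-.3043),.061,(.4575,-.304),190,90,60,85,360,205,75,80,6)
E
```

```text
clock: 14.85
eef_pos: [0.4572, -0.3045, 0.0805]
tool_rot: [0.164, 0.986, -0.0, 0.001]
ft_force: [-2.8, 2.3, 5.2]
grip_width: 0.0172
[ 0.45719802 -0.3045042   0.08051002] [-2.19196593  2.6832079   5.42089047] 0.016718829273979316
```

View pics/O11.png

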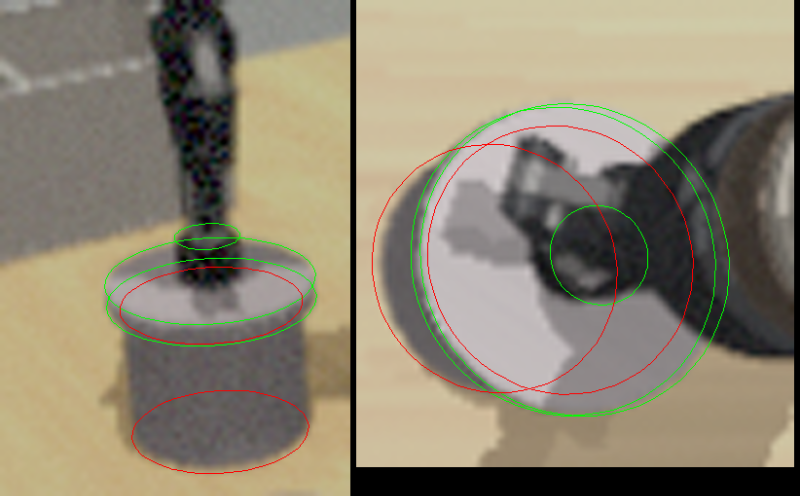

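Fully seated: the overlays agree and the height is as expected. I'll ease off the load, release the post and look.

```bash
python3 -m crank '{"dr":[[0,0,0],[0,0,0],[0,0,0],[0,0,0],[0,0,0],[0,0,0],[0,0,0]],"travel":[[0,0,-0.0007],[0,0,-0.0007],[0,0,-0.0007],[0,0,-0.0007],[0,0,-0.0007],[0,0,-0.0007],[0,0,-0.0007]],"hand":[0.0169,0.019,0.025,0.04,0.06,0.06,0.06]}'
python3 look.py 12 170 70 90 100 5 350 190 90 90 5
```

```text
clock: 15.82
eef_pos: [0.4571, -0.3044, 0.0801]
tool_rot: [0.164, 0.986, 0.0, 0.0]
ft_force: [-0.7, 0.1, 0.7]
grip_width: 0.0598
[ 0.45707878 -0.30443169  0.08014866] [-0.74485959 -0.37876924  0.09563066] 0.060181149935344666
```

View pics/L12.png

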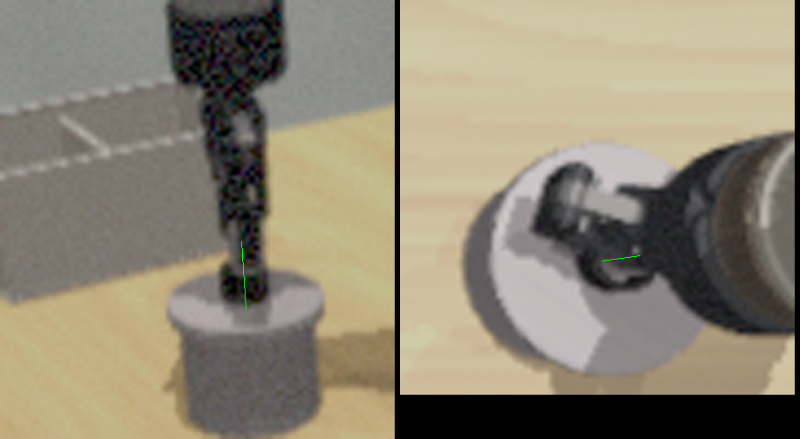

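The post is released and nothing shifted. I'll lower around the collar.

```bash
python3 -m crank '{"dr":[[0,0,0],[0,0,0],[0,0,0],[0,0,0],[0,0,0],[0,0,0],[0,0,0]],"travel":[[0,0,0.004],[0,0,0.008],[0,0,0.012],[0,0,0.016],[0,0,0.02],[0,0,0.023],[0,0,0.023]],"hand":[0.06,0.06,0.06,0.06,0.06,0.06,0.06]}'
python3 look.py 13 195 95 60 70 8 360 190 80 80 6
```

```text
clock: 16.8
eef_pos: [0.4568, -0.3043, 0.0568]
tool_rot: [0.164, 0.986, 0.0, -0.0]
ft_force: [0.0, 0.1, 0.4]
grip_width: 0.0604
[ 0.45710133 -0.30446664  0.05715854] [ 0.51048272 -0.11785308 -0.50755906] 0.060037987598437016
```

View pics/L13.png

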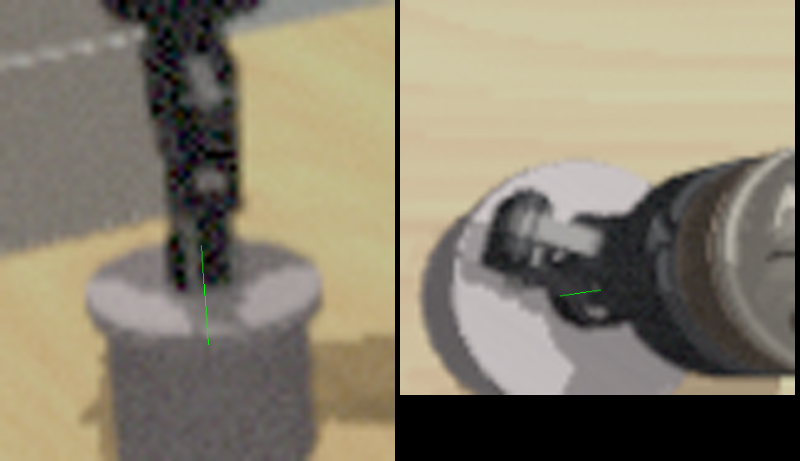

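No contact yet, and the tips are beside the collar above the plate. I'll close on the collar.

```bash
python3 -m crank '{"dr":[[0,0,0],[0,0,0],[0,0,0],[0,0,0],[0,0,0],[0,0,0],[0,0,0],[0,0,0]],"travel":[[0,0,0.001],[0,0,0.002],[0,0,0.002],[0,0,0.002],[0,0,0.002],[0,0,0.002],[0,0,0.002],[0,0,0.002]],"hand":[0.05,0.042,0.038,0.034,0.03,0.026,0.026,0.026]}'
python3 look.py 14 195 95 60 70 8 360 190 80 80 6
```

```text
clock: 17.9
eef_pos: [0.4571, -0.3045, 0.0555]
tool_rot: [0.164, 0.986, -0.0, 0.0]
ft_force: [-0.9, 0.3, 4.9]
grip_width: 0.032
[ 0.45715464 -0.30455425  0.05547287] [-1.57527139  0.99623372  5.24368047] 0.032075945075043015
```

View pics/L14.png

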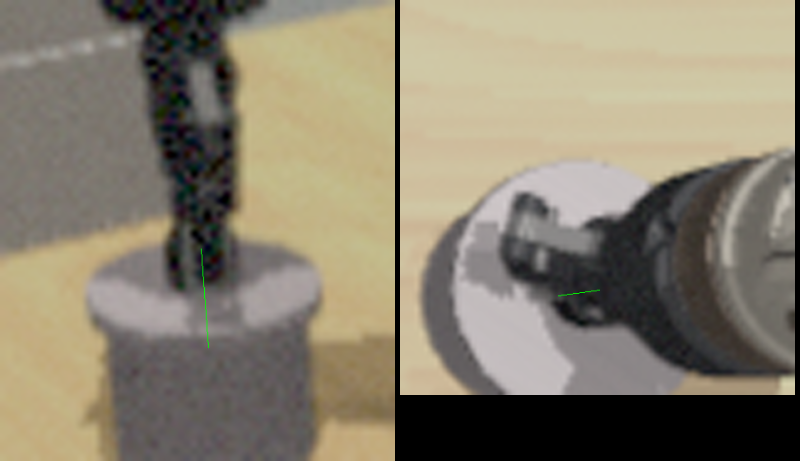

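The width of 32.1 mm matches the collar, with the same 2 mm under-reading as on the post. I'll start lifting slowly and check.

```bash
python3 -m crank '{"dr":[[0,0,0],[0,0,0],[0,0,0],[0,0,0],[0,0,0],[0,0,0],[0,0,0]],"travel":[[0,0,-0.001],[0,0,-0.003],[0,0,-0.006],[0,0,-0.01],[0,0,-0.014],[0,0,-0.016],[0,0,-0.016]],"hand":[0.026,0.026,0.026,0.026,0.026,0.026,0.026]}'
python3 look.py 15 190 80 65 80 7 360 190 80 80 6
```

```text
clock: 18.88
eef_pos: [0.4572, -0.3045, 0.0714]
tool_rot: [0.164, 0.986, -0.0, 0.0]
ft_force: [-0.4, -0.0, -1.5]
grip_width: 0.0323
[ 0.45699056 -0.30438924  0.07108709] [ 0.27404261 -0.14870297 -2.36526695] 0.032403714426618054
```

View pics/L15.png

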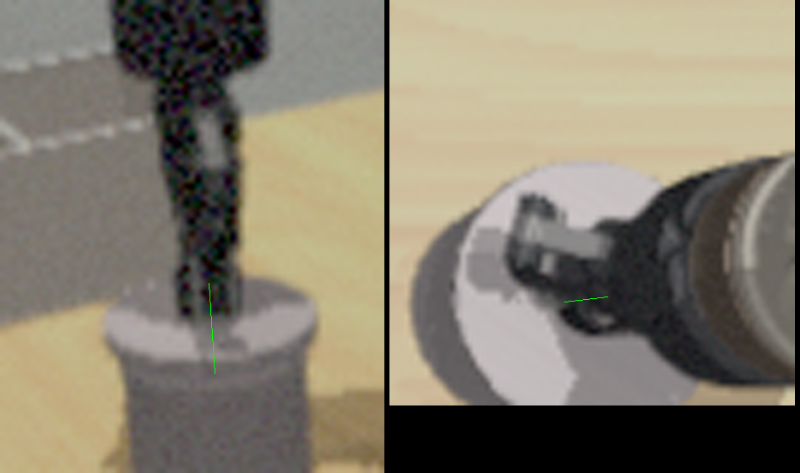

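The load is only about 1.5–2 N, so it is the cover alone, and the inner disc shows below the skirt. I'll carry on straight up.

```bash
python3 -m crank '{"dr":[[0,0,0],[0,0,0],[0,0,0],[0,0,0],[0,0,0],[0,0,0],[0,0,0],[0,0,0],[0,0,0],[0,0,0]],"travel":[[0,0,-0.004],[0,0,-0.01],[0,0,-0.016],[0,0,-0.022],[0,0,-0.028],[0,0,-0.034],[0,0,-0.04],[0,0,-0.046],[0,0,-0.05],[0,0,-0.05]],"hand":[0.026,0.026,0.026,0.026,0.026,0.026,0.026,0.026,0.026,0.026]}'
python3 -m crank '{"dr":[[0,0,0],[0,0,0],[0,0,0],[0,0,0],[0,0,0],[0,0,0],[0,0,0],[0,0,0],[0,0,0]],"travel":[[0,0,-0.004],[0,0,-0.01],[0,0,-0.018],[0,0,-0.026],[0,0,-0.034],[0,0,-0.04],[0,0,-0.044],[0,0,-0.045],[0,0,-0.045]],"hand":[0.026,0.026,0.026,0.026,0.026,0.026,0.026,0.026,0.026]}'
python3 look.py 16 170 40 100 140 4 340 170 110 120 4
```

```text
clock: 20.23
eef_pos: [0.4573, -0.3046, 0.1215]
tool_rot: [0.164, 0.986, -0.0, 0.0]
ft_force: [-0.9, 0.4, -1.3]
grip_width: 0.0324
clock: 21.35
eef_pos: [0.457, -0.3043, 0.166]
tool_rot: [0.164, 0.986, 0.0, -0.0]
ft_force: [-0.7, -0.4, -1.3]
grip_width: 0.032
[ 0.45683898 -0.30430312  0.16578898] [-0.22861062  0.98096529 -1.12743074] 0.03243053323876635
```

View pics/L16.png

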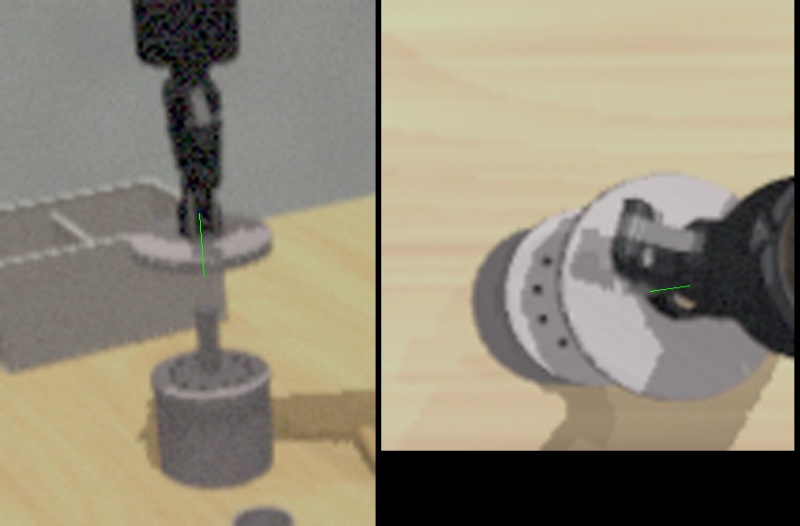

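The cover is level in the air and its rim at about z 0.187 is above the post top at 0.141. The vented lid is flat on the tin. One last check for tin shift and lid seating, then I'll hand in.

```bash
python3 - <<'E'
from fit import *
s=ld("s16");a=ld("t16");a0=ld("top0")
print("base before/after",fit(a0,(.4565,-.306),0,.048,lambda q:q[:,0]<380)[0],fit(a,(.4565,-.306),0,.048,lambda q:q[:,0]<380)[0])
print("disc top",fit(a,(.457,-.3043),.085,.049,lambda q:q[:,0]<385)[0],"scn",fit(s,(.457,-.3043),.085,.049)[0])
print("scene base",fit(ld("scene0"),(.4565,-.306),0,.048,lambda q:q[:,1]>150)[0],fit(s,(.4565,-.306),0,.048,lambda q:q[:,1]>150)[0])
from workcell import job,bot
print(bot.get_obs()["clock"],job.job_done())
E
```

```text
base before/after [216.93053278   0.4565      -0.3075    ] [213.22529895   0.457       -0.3075    ]
disc top [197.32457266   0.457       -0.3048    ] scn [114.59353486   0.4595      -0.3008    ]
scene base [105.77367629   0.455       -0.3095    ] [98.63119026  0.455      -0.309     ]
the job is handed in; nothing more can be done
21.45 None
```

The job is done and handed in at 21.5 s of the 54 s allowed. I lifted the nested lids by the post, seated the pair on the wide biscuit tin and let go. I then lifted the cover straight up by its collar and am still holding it level above the vented lid.

**Last checks**
- **Seating:** contact came at lid origin 61 mm, the stated seated height. The last picture shows the inner lid flat on the rim.
- **Tin:** its base had moved no more than 0.5 mm between the first and last pictures, which is as fine as I can measure.
- **Cover:** the collar grip was steady at 32 mm and the load about 1.3 N, so it is the cover alone. Its rim is at about z 0.187 m, against the post top at 0.141 m.
- **Forces:** the highest wrist force in my readings was about 6 N.

**What disagreed**
- **Fingertips:** they sat about 35–40 mm farther back than the stated TCP. I found this in the pictures and confirmed it by closing the fingers above the post with nothing between them, then used the measured offset.
- **Finger opening:** it read about 2 mm under the stated diameter on both the post and the collar.
- **Cameras:** the two views differed by up to 4–5 mm in absolute position, so I aligned lid and tin within each view.

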